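Snap the jar shut and tip it to mix

TASK

On the pottery-painting table one of the two tilting stands holds a glaze jar whose cap is still standing up on its neck: press that cap down until it snaps fully home while the jar is upright. Then tip that jar with its crank to 60 degrees, not much further, keep it there for two seconds so that the glaze mixes, and bring it back upright against its stop. Leave the other, already capped jar and everything else on the table as they are.

Things in the scene. Friction and masses are not known exactly. Their poses are not given: they have to be found in the camera images.
- stand: Fixed stand of the jar to be mixed (cap standing up). Plywood base 140 (x) x 150 (y) x 14 mm; two uprights 42 mm wide at y = -58 and +58 mm, top at 135 mm. Origin: centre of the base's underside, on the table, straight under the jar's centre line. z up; x = the way the jar's top tips (away from the robot at yaw 0); +y = the crank's side.
- dial (a point): Centre of a white disc, 100 mm across, outside the -y upright, on the axis. Dark marks at 0 (up), 30, 60 (the long one) and 90 degrees toward the stand's +x; a pointer on the axle shows the jar's tilt.
- axis (a point): Middle of the tipping axis, 115 mm above the stand's origin; the axis runs along the stand's y and crosses the jar's centre line. The white plastic jar is 60 mm across, from 60 mm below this point to a shoulder 36 mm above it, then a neck 28 mm across.
- tilt (a joint): Angle of the jar about the axis, rad: 0 = upright, against a stop; it grows as the jar's top and the crank's peg swing toward the stand's +x; 1.047 = 60 degrees; far stop at 1.75. A stiff hinge: it stays where it is left and takes about 3 to 5 N at the peg to turn.
- peg (a point): Middle of the crank's peg, a black rubber rod 16 mm thick, 50 mm long, parallel to the axis, on a flat arm at its inner end (28 mm from this point), else free all round. It is 102 mm from the jar's centre line along the stand's +y and 90 mm from the axis. Jar upright: 45 mm to the stand's -x and 78 mm above the axis (193 mm above the table); at 60 degrees: 45 mm to +x, same height.
- cap_top (a point): Centre of the top of the jar's round grey ribbed cap, 46 mm across, 22 mm tall, on the jar's centre line. With the jar upright it is 189 mm above the table while the cap stands up on the neck, 175 mm when home.
- cap (a joint): How far the cap is pressed down along the jar's centre line, m: 0 = standing up, showing 14 mm of neck; 0.014 = fully home on the shoulder. A snap detent: it takes about 10 N straight down a third of the way, past half way it snaps down by itself, short of that it springs back; press it on to the end. It stays home unless pulled with about 10 N.
- done_stand: The second stand, the same in every way, holding a jar that is already capped (cap home, top at 175 mm) and mixed. Origin as for stand. Which of the two stands is on the left varies.
- done_tilt (a joint): Angle of the second jar, as tilt; it is level (0) and stays so.
- done_cap (a joint): Cap of the second jar, as cap; it is home (0.014) and stays so.
- figurine: Bystander: unpainted white ceramic figurine, 48 mm across, 87 mm tall, standing between the two stands; origin at the centre of its underside.
- eraser: Bystander: white eraser, 45 x 22 x 13 mm, lying on the table near the robot; origin at the centre of its underside.
- gift_box: Bystander: plain cardboard box, 85 x 85 x 120 mm, behind the stands; origin at the centre of its underside.
- paint_bottle: Bystander: white paint bottle with a grey cap, 44 mm across, 110 mm tall, behind the stands; origin at the centre of its underside.
- water_cup: Bystander: white open cup, 72 mm across, 90 mm tall, behind the stands; origin at the centre of its underside.
- glaze_pot: Bystander: small white closed pot, 60 mm across, 55 mm tall, on the robot's right; origin at the centre of its underside.
- rinse_bowl: Bystander: white ceramic bowl, 100 mm across, 40 mm tall, on the robot's left; origin at the centre of its underside.

How it is judged (in metres and radians):
On the way, in this order (a step that is already met when the one before it is completed fails the run):
1. the cap is pressed home (at least 12 of 14 mm) while the jar stands within 6 degrees of level (value of joint cap above 0.012 m and value of joint tilt below 0.105 rad), for 0.2 s.
2. the capped jar is kept tipped between 50 and 70 degrees for one second (value of joint cap above 0.012 m and value of joint tilt between 0.873 and 1.222 rad), for 1 s.
At the end, for the whole second after the job is handed in: The jar's cap is home (at least 12 of 14 mm) and the jar is level within 5 degrees and still; the other jar is capped and level within 5 degrees; no bystander has moved more than 40 mm (value of joint each of cap, done_cap above 0.012 m and value of joint each of tilt, done_tilt below 0.087 rad and velocity of joint tilt between -0.05 and 0.05 rad/s and distance of each of figurine, eraser, gift_box, paint_bottle, water_cup, glaze_pot, rinse_bowl from where it was at the start of the episode below 0.04 m); the robot touches nothing.
It fails at once if the jar is tipped more than 15 degrees with its cap not home (value of joint tilt above 0.26 rad and value of joint cap below 0.012 m).
It fails at once if the jar is tipped past 77 degrees (value of joint tilt above 1.344 rad).
It fails at once if the other jar is tipped more than 10 degrees or its cap comes off its seat (value of joint done_tilt above 0.175 rad or value of joint done_cap below 0.009 m).
It fails at once if the figurine is knocked over (angle between figurine's own z axis and vertical above 0.6 rad).
It also fails if it takes over 54 s, if anything falls off the work surface, if the arm or the gripper's body presses on something with over 40 N, if the wrist force passes 120 N, or if a joint passes its speed limit or range.

ROBOT

A 6-joint arm with a two-finger parallel gripper is mounted at the origin on the work surface. World frame = base frame: x ahead of the robot, y to its left, z up, the work surface at z = 0. Lengths are in mm, angles in degrees, forces in N, time in s.
With the tool pointing down it reaches from about 325 to 900 mm from the base axis. Payload 3.5 kg.
Tool frame: the origin (TCP) lies at the very end of the fingers, on their centre line; the grasp point (between the pads) lies 19 mm behind it; y points along the fingers, x is the direction in which the jaws open and shut, and the axes are right-handed (so a half turn about y gives the same grasp; the last joint's range is limited). The gripper opens to 85 mm and grips with 20 to 120 N. Pads are 22 mm wide; open, the fingers measure 114 mm over their backs; the gripper's body (76 mm by 85 mm) begins 54 mm behind the grasp point. The pads swing forward as they close: fully open they stand 13 mm farther back than shut.
Start: joints at [-72.216, 15.837, -1.513, 72.651, 0, 84.076], TCP at [251.295, -572.252, 231.313] pointing down, gripper open.
Joint ranges: [-178.77, 178.77], [-48.84, 107.48], [-61.69, 71.31], [-111.58, 123.2], [-90, 87.43], [-180, 180]. Speed limits (degrees/s): [147.25, 147.25, 180, 180, 180, 180].

INTERFACE

Orientations are given as [roll, pitch, yaw] about the fixed x, y, z axes, in that order (R = Rz(yaw) Ry(pitch) Rx(roll)).
In Python, from station import robot gives the robot as it stands.
- The arm moves only by the tool arm_command, never from a script. Its argument "targets" is a list that holds one entry, the list of rows, each a list of 4 numbers: the shift along the tool's x, y, z in cm, then the turn about the tool's y in degrees. In form: [[[dx, dy, dz, spin], ...]]. A call has exactly 10 rows; each row is the pose to reach, as a shift and turn from the pose measured when the call began, along the tool's axes at that moment; what a row does not reach only later rows make up. A row lasts 1/8 s, in which the tool goes at most 62.5 mm and 10.7 degrees, less where a joint would pass 70% of its speed; a pose out of reach is approached as far as the arm can. A call with a gripper value outside its range is refused whole. "fingers" is the closure, from 0 (fully open) to 1 (shut), set as the call begins (left out, the last holds). The fingers move at their own pace and stop on an object; the grip force is fixed at half the most. Time passes only in rows, so rows that repeat a pose let the fingers close, or fill a call up. It gives the time, the measured TCP pose, the force and the opening at its end, in the units of the state.
- robot.observe(): the state, without advancing time (a new reading comes with each control period).
- robot.get_image(name): name is "side" or "top" or "wrist"; returns the picture (420x560x3 uint8, red, green, blue); there is no depth.
- robot.calibration(name): a dict with "fx", "fy", "cx", "cy" (pixels), "view" (4x4, takes a point from world to camera coordinates); the wrist camera has in their place "T_tool_cam" (4x4, takes a point from camera to tool coordinates, whose origin is the TCP and whose axes are the tool frame's). Camera axes: x right, y up, looking along -z (the intrinsics and any distortion apply to the point x, -y, -z); pixel columns grow to the right and rows downward; lengths in mm; the calibration is good to about 2 mm. A picture is of the moment at which its call begins: read the wrist's pose just before it. calibration takes no time and is no camera call.
- robot.close_job(): hands the job in, once; it reports no verdict.
The state is a dict: "clock": time; "joint_pos": joint angles; "dq": joint speeds; "joint_torque": joint torques, N m; "eef_pos": TCP position; "orientation": TCP orientation; "wrist_force": force on the tool from outside, world axes, zero at the start; "torque": the same for the moment, N m; "gripper_width": finger opening in mm.
Only numpy, scipy, OpenCV 4.12 (cv2) and the standard library are available. Lean on these libraries where they do the work, as an engineer would, in place of code of your own. Each camera call takes 0.05 s, during which the arm holds its last target. There are 200 camera calls.

## Working session

There is one attempt and no reset: what is moved stays moved. The work goes in short steps, Python scripts to look and compute and a tool call to move; the robot and the scene stay as the last step left them, time stands still between calls to the robot, and variables do not carry over. Pictures are saved under pics/ and viewed, about 8 in all and at most 12, crops included, and the job is handed in when it is done.

Besides the shell and the picture viewer there is one more tool, called after "Call:" by a JSON object that holds its "name" and its "arguments". arm_command: Moves the arm, as the interface text tells. Its arguments: {"type":"object","properties":{"targets":{"type":"array"},"fingers":{"type":"number"}},"required":["targets"]}

```bash
mkdir -p pics; ls; python3 - <<'E'
from station import robot
import cv2
print(robot.observe())
for n in ("top","side"):
    im=robot.get_image(n); cv2.imwrite(f"pics/{n}0.png",im[:,:,::-1])
    print(n,robot.calibration(n))
print(robot.calibration("wrist"))
E
```

```text
pics
{'clock': 0.0, 'joint_pos': array([-7.22176320e+01,  1.58787929e+01, -1.59720877e+00,  7.26514645e+01,
       -8.80043701e-04,  8.40751866e+01]), 'dq': array([-0.00473819,  0.02981523,  0.01699561,  0.00121627,  0.09150253,
        0.01149029]), 'joint_torque': array([ 9.09147548e-04, -4.45506871e+01,  2.95203137e+01,  1.64957828e-02,
       -6.05021842e-05, -3.34773681e-06]), 'eef_pos': array([ 251.03279446, -571.52086665,  230.15912522]), 'orientation': array([-89.98771784,   0.12687609, -66.29280401]), 'wrist_force': array([-0.17127974,  0.64254441, -0.24226469]), 'torque': array([-0.0030128 ,  0.06282179, -0.03357984]), 'gripper_width': 85.12986897677585}
top {'fx': 386.0987054131243, 'fy': 386.0987054131243, 'cx': 278.4479063682093, 'cy': 211.87383670009103, 'view': array([[-2.55459139e-02, -9.99666946e-01, -3.66108329e-03,
         8.32564387e+00],
       [ 9.90030489e-01, -2.58067749e-02,  1.38468918e-01,
        -5.80101623e+02],
       [-1.38517282e-01, -8.72690090e-05,  9.90360013e-01,
        -1.20660314e+03],
       [ 0.00000000e+00,  0.00000000e+00,  0.00000000e+00,
[... 246 characters left out ...]
8801e-02,  4.96413721e-01,  8.67198239e-01,
        -1.37238553e+02],
       [-8.59205770e-02, -8.62975968e-01,  4.97885663e-01,
        -1.01881332e+03],
       [ 0.00000000e+00,  0.00000000e+00,  0.00000000e+00,
         1.00000000e+00]])}
{'fx': 372.8237302957604, 'fy': 372.8237302957604, 'cx': 273.11957064217427, 'cy': 208.52889131645782, 'T_tool_cam': array([[ 9.99999971e-01, -1.36801841e-04,  2.00449928e-04,
        -4.39532266e-01],
       [ 2.33204797e-04,  3.13111322e-01, -9.49716403e-01,
        -1.43306315e+02],
       [ 6.71598103e-05,  9.49716421e-01,  3.13111345e-01,
         8.07150678e+01],
       [ 0.00000000e+00,  0.00000000e+00,  0.00000000e+00,
         1.00000000e+00]])}
```

View pics/top0.png

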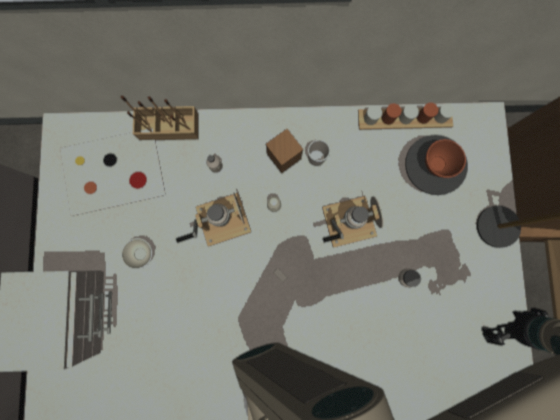

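View pics/side0.png

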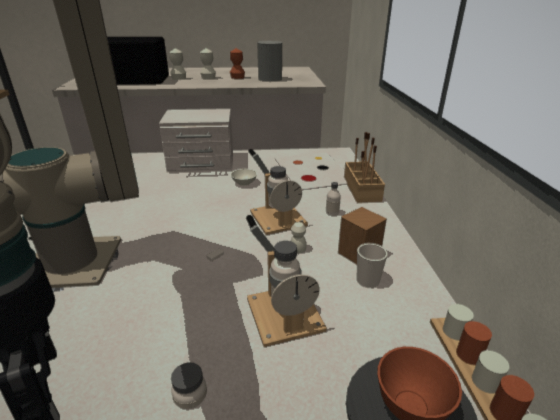

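The top view shows the left stand near (222,218) and the right stand near (350,220). The cranks point left, with pegs near (186,238) and (332,237). I'll enlarge to see which cap is up.

```bash
python3 - <<'E'
import cv2,numpy as np
s=cv2.imread("pics/side0.png");t=cv2.imread("pics/top0.png")
f=lambda im,x,y,w,h:cv2.resize(im[y:y+h,x:x+w],(400,300),interpolation=cv2.INTER_CUBIC)
cv2.imwrite("pics/m1.png",np.vstack([np.hstack([f(s,240,145,100,75),f(s,225,210,120,90)]),np.hstack([f(t,170,180,100,75),f(t,300,180,100,75)])]))
E
```

```text
(no output)
```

View pics/m1.png

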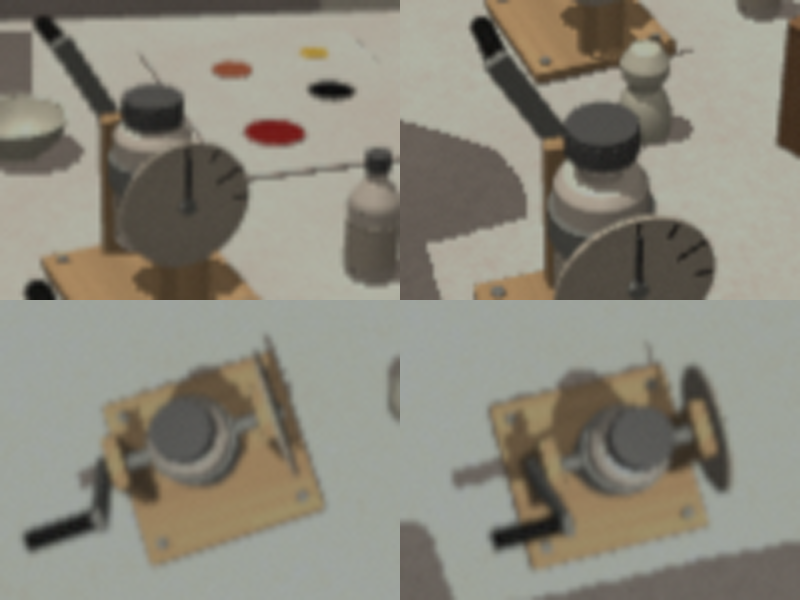

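The right-hand stand (nearer in the side view) shows neck under its cap, so it is the target. The left one is capped. Next step is to turn the pixels into positions.

```bash
cat > h.py <<'E'
import numpy as np
from station import robot
from scipy.spatial.transform import Rotation as R
def ray(n,uv,pose=None):
    c=robot.calibration(n); d=np.array([(uv[0]-c["cx"])/c["fx"],-(uv[1]-c["cy"])/c["fy"],-1])
    if n=="wrist":
        T=np.eye(4);T[:3,:3]=R.from_euler("xyz",pose[1],degrees=True).as_matrix();T[:3,3]=pose[0];M=T@c["T_tool_cam"]
    else: M=np.linalg.inv(c["view"])
    return M[:3,3],M[:3,:3]@d
def atz(n,uv,z,pose=None):
    o,d=ray(n,uv,pose); return (o+d*(z-o[2])/d[2]).round(1)
def proj(n,p,pose=None):
    c=robot.calibration(n)
    if n=="wrist":
        T=np.eye(4);T[:3,:3]=R.from_euler("xyz",pose[1],degrees=True).as_matrix();T[:3,3]=pose[0];V=np.linalg.inv(T@c["T_tool_cam"])
    else: V=c["view"]
    q=V[:3,:3]@np.array(p)+V[:3,3]; return (c["cx"]+c["fx"]*q[0]/-q[2],c["cy"]-c["fy"]*q[1]/-q[2])
E
python3 - <<'E'
from h import *
print("cap top",atz("top",(360,213),189),"side",atz("side",(285.9,246.6),189))
C=[atz("top",p,14) for p in [(322.5,206.25),(364.25,196.25),(376.75,236.25),(332.5,246.75)]]
print(C,np.mean(C,0)); 
print([np.linalg.norm(C[i]-C[(i+1)%4]) for i in range(4)])
for a,b in ((3,0),(2,1)): v=C[b]-C[a];print(np.degrees(np.arctan2(v[1],v[0])))
for a,b in ((1,0),(2,3)): v=C[b]-C[a];print(np.degrees(np.arctan2(-v[0],v[1])))
e1,e2=atz("top",(323.5,240),193),atz("top",(341.5,236),193);print("peg",e1,e2,(e1+e2)/2,"side",atz("side",(225+85/3.33,210+42/3.33),193))
m=np.mean(C,0);m=(m+0*m)
for yaw in (12,14,16):
    r=R.from_euler("z",yaw,degrees=True).as_matrix();print(yaw,m+r@[-45,102,179], "cap expected",m+r@[0,0,175])
print("others fig",atz("top",(274,203),80), "donepeg",atz("top",(186,238),193),"donestand",atz("top",(218,213),175),"eraser",atz("top",(280,275),13))
print(R.from_euler("xyz",robot.observe()["orientation"],degrees=True).as_matrix().round(2))
E
```

```text
cap top [ 550.1 -237.9  189. ] side [ 551.6 -243.7  189. ]
[array([ 598.8, -152.6,   14. ]), array([ 628.7, -292.3,   14. ]), array([ 495.1, -325.6,   14. ]), array([ 464.6, -179.6,   14. ])] [ 546.8   -237.525   14.   ]
[np.float64(142.8639212677575), np.float64(137.68750851112097), np.float64(149.1517683435232), np.float64(136.88915223639884)]
11.375600960467033
13.995873011677446
12.080751753528409
11.799628067149436
peg [ 476.  -130.8  193. ] [ 485.9 -181.7  193. ] [ 480.95 -156.25  193.  ] side [ 482.9 -153.3  193. ]
12 [ 481.5763655  -147.10997081  193.        ] cap expected [ 546.8   -237.525  189.   ]
14 [ 478.46065897 -149.44132122  193.        ] cap expected [ 546.8   -237.525  189.   ]
16 [ 475.42821339 -151.87998803  193.        ] cap expected [ 546.8   -237.525  189.   ]
others fig [603.    6.6  80. ] donepeg [491.5 254.6 193. ] donestand [562.6 167.3 175. ] eraser [378.2  -6.4  13. ]
[[ 0.4  -0.    0.92]
 [-0.92  0.    0.4 ]
 [-0.   -1.    0.  ]]
```

Stand at about (549,-240), yaw about 13°, and the top and side views agree within 6 mm. Next I move over the cap with the jaw along stand x and fingers shut, and take a close look.

Call:
{"name": "arm_command", "arguments": {"targets": [[[-1,-1,2.5,-6],[-3,-2,7,-15],[-5.5,-3,12,-25],[-8,-4,17,-35],[-10.5,-5,23,-45],[-13,-6,29,-55],[-15.5,-6,34,-65],[-17.5,-6,38.5,-74],[-18.4,-6,40.6,-79.3],[-18.4,-6,40.6,-79.3]]], "fingers": 1}}

```text
clock: 1.35
eef_pos: [549.5, -238.4, 290.0]
orientation: [-89.8, 0.1, 13.1]
wrist_force: [-1.0, 0.1, 0.2]
gripper_width: -0.0
```

```bash
cat > look.py <<'E'
import sys,cv2
from h import *
o=robot.observe(); im=robot.get_image("wrist"); cv2.imwrite(f"pics/{sys.argv[1]}.png",cv2.resize(im,(784,588))[:,:,::-1])
print({k:np.round(o[k],2) for k in ("clock","eef_pos","orientation","wrist_force","gripper_width")})
p=(o["eef_pos"],o["orientation"]); np.save("pose.npy",np.array(p))
r=R.from_euler("z",13,degrees=True).as_matrix()
for q in ([0,0,189],[-45,102,193],[-45,76,193],[-45,127,193],[70,75,14],[-70,75,14],[-70,-75,14]): print(q,(np.array(proj("wrist",np.array([549,-240,0])+r@q,p))*1.4).round(0))
E
python3 look.py w1
```

```text
{'clock': np.float64(1.35), 'eef_pos': array([ 549.46, -238.43,  289.98]), 'orientation': array([-8.984e+01,  6.000e-02,  1.315e+01]), 'wrist_force': array([-0.98,  0.14,  0.24]), 'gripper_width': np.float64(-0.0)}
[0, 0, 189] [380. 296.]
[-45, 102, 193] [275.  72.]
[-45, 76, 193] [279. 135.]
[-45, 127, 193] [272.   6.]
[70, 75, 14] [473. 132.]
[-70, 75, 14] [291. 131.]
[-70, -75, 14] [300. 314.]
```

View pics/w1.png

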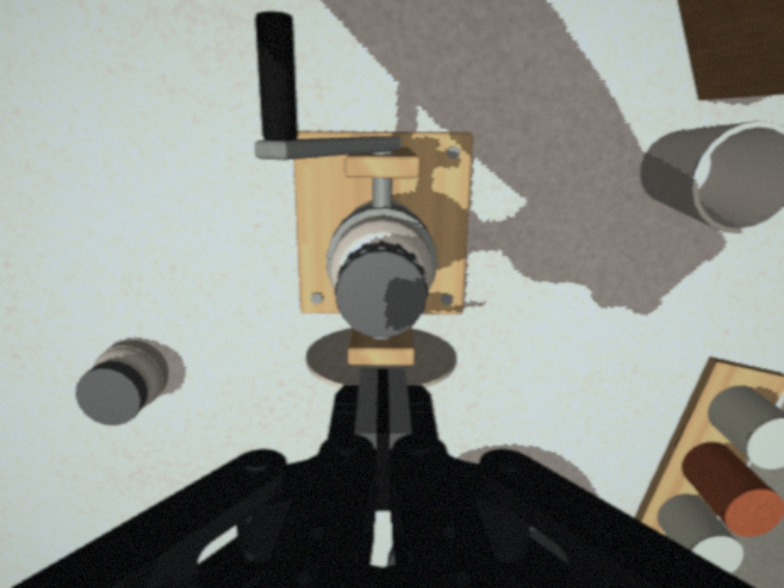

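The wrist view matches the estimate: cap at (381,291) against a predicted (380,296), and base corners within 3 px. Pressing the cap now.

Call:
{"name": "arm_command", "arguments": {"targets": [[[0,2,0,0],[0,5,0,0],[0,7.5,0,0],[0,9,0,0],[0,9.8,0,0],[0,10.3,0,0],[0,10.8,0,0],[0,11.2,0,0],[0,11.5,0,0],[0,11.5,0,0]]]}}

```text
clock: 2.65
eef_pos: [549.0, -239.3, 175.2]
orientation: [-89.9, 0.0, 13.0]
wrist_force: [0.4, -0.4, 1.1]
gripper_width: -0.1
```

Call:
{"name": "arm_command", "arguments": {"targets": [[[0,0.1,0,0],[0,0.2,0,0],[0,0.3,0,0],[0,0.3,0,0],[0,0.3,0,0],[0,0.3,0,0],[0,0.3,0,0],[0,0.3,0,0],[0,0.3,0,0],[0,0.3,0,0]]]}}

```text
clock: 3.9
eef_pos: [549.0, -239.4, 174.9]
orientation: [-89.9, 0.0, 13.0]
wrist_force: [-4.4, 1.8, 12.4]
gripper_width: -0.2
```

The cap is stopped by the shoulder at 174.9 mm with 12 N, so it is home. Next I lift and go above the peg with the jaws partly open.

Call:
{"name": "arm_command", "arguments": {"targets": [[[0,-3,0,0],[0,-7,0,0],[-1,-9,2.5,0],[-2.5,-9,6,0],[-4,-9,9.5,0],[-4.5,-9,10.5,0],[-4.5,-9,10.5,0],[-4.5,-9,10.5,0],[-4.5,-9,10.5,0],[-4.5,-9,10.5,0]]], "fingers": 0.55}}

```text
clock: 5.15
eef_pos: [481.9, -147.9, 264.8]
orientation: [-89.9, 0.0, 13.0]
wrist_force: [0.5, 0.2, 0.0]
gripper_width: 38.7
```

```bash
python3 look.py w2
```

```text
{'clock': np.float64(5.15), 'eef_pos': array([ 481.93, -147.87,  264.82]), 'orientation': array([-8.994e+01,  1.000e-02,  1.300e+01]), 'wrist_force': array([0.46, 0.23, 0.05]), 'gripper_width': np.float64(38.66)}
[0, 0, 189] [469. 504.]
[-45, 102, 193] [381. 320.]
[-45, 76, 193] [381. 373.]
[-45, 127, 193] [381. 265.]
[70, 75, 14] [529. 269.]
[-70, 75, 14] [350. 269.]
[-70, -75, 14] [353. 435.]
```

View pics/w2.png

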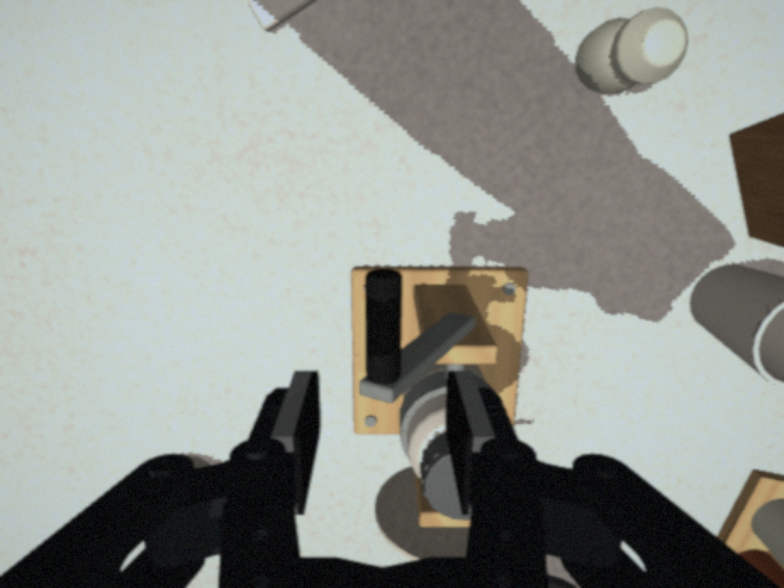

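The peg lies centred between the fingers at (383,325), as predicted. I'll lower around it, then narrow the jaws.

Call:
{"name": "arm_command", "arguments": {"targets": [[[0,2,0,0],[0,5,0,0],[0,7.5,0,0],[0,9,0,0],[0,9.2,0,0],[0,9.2,0,0],[0,9.2,0,0],[0,9.2,0,0],[0,9.2,0,0],[0,9.2,0,0]]]}}

```text
clock: 6.45
eef_pos: [481.9, -147.7, 173.0]
orientation: [-89.9, -0.0, 13.0]
wrist_force: [0.7, 0.9, -0.8]
gripper_width: 38.8
```

Call:
{"name": "arm_command", "arguments": {"targets": [[[0,0,0,0],[0,0,0,0],[0,0,0,0],[0,0,0,0],[0,0,0,0],[0,0,0,0],[0,0,0,0],[0,0,0,0],[0,0,0,0],[0,0,0,0]]], "fingers": 0.75}}

```text
clock: 7.7
eef_pos: [481.9, -147.7, 173.0]
orientation: [-89.9, -0.0, 13.0]
wrist_force: [0.8, -0.6, 0.3]
gripper_width: 21.5
```

Call:
{"name": "arm_command", "arguments": {"targets": [[[0.7,-0.4,0,0],[1.4,-0.7,0,0],[2.2,-0.9,0,0],[2.9,-1.1,0,0],[3.7,-1.2,0,0],[4.5,-1.2,0,0],[5.3,-1.2,0,0],[6.1,-1.1,0,0],[6.1,-1.1,0,0],[6.1,-1.1,0,0]]]}}

```text
clock: 8.95
eef_pos: [542.0, -133.8, 183.9]
orientation: [-89.9, -0.1, 13.0]
wrist_force: [0.5, 0.5, -0.2]
gripper_width: 21.4
```

Call:
{"name": "arm_command", "arguments": {"targets": [[[0.5,0.1,0,0],[1.0,0.3,0,0],[1.5,0.4,0,0],[2.0,0.6,0,0],[2.5,0.8,0,0],[3.0,1.0,0,0],[3.15,1.1,0,0],[3.15,1.1,0,0],[3.15,1.1,0,0],[3.15,1.1,0,0]]]}}

```text
clock: 10.2
eef_pos: [573.1, -126.6, 173.0]
orientation: [-89.9, -0.1, 13.0]
wrist_force: [-0.5, 0.4, -0.5]
gripper_width: 21.3
```

```bash
python3 - <<'E'
from h import *;import cv2
print(robot.observe()["eef_pos"],robot.observe()["wrist_force"])
s=robot.get_image("side");w=robot.get_image("wrist")
a=cv2.resize(s[215:350,215:355],(480,463),interpolation=cv2.INTER_CUBIC);b=cv2.resize(w[200:420,170:390],(300,300))
b=cv2.copyMakeBorder(b,0,163,0,0,0)
cv2.imwrite("pics/t1.png",np.hstack([a,b])[:,:,::-1])
E
```

```text
[ 573.08913522 -126.57951324  173.03726132] [-0.50852876  0.4431068  -0.48501311]
```

View pics/t1.png

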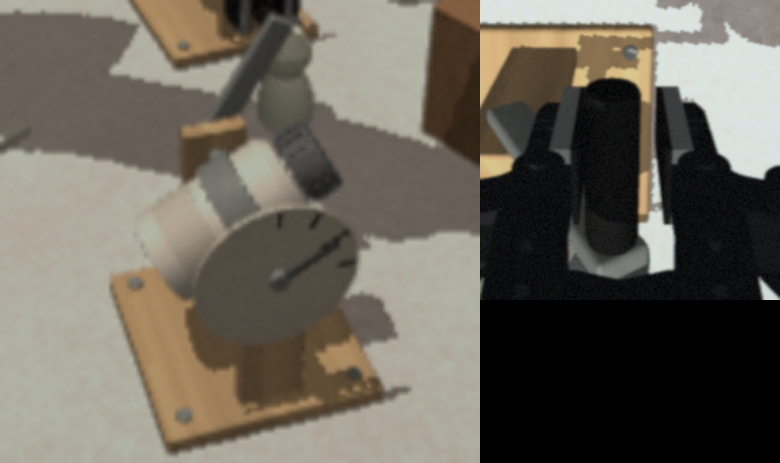

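The pointer in the side view lies on the long 60° mark, at about (345,237) in the crop, and the cap is seated on the jar. I'll hold here.

Call:
{"name": "arm_command", "arguments": {"targets": [[[0,0,0,0],[0,0,0,0],[0,0,0,0],[0,0,0,0],[0,0,0,0],[0,0,0,0],[0,0,0,0],[0,0,0,0],[0,0,0,0],[0,0,0,0]]]}}

```text
clock: 11.55
eef_pos: [573.1, -126.7, 173.1]
orientation: [-89.9, -0.1, 13.0]
wrist_force: [-0.7, -0.4, 0.5]
gripper_width: 21.1
```

Call:
{"name": "arm_command", "arguments": {"targets": [[[0,0,0,0],[0,0,0,0],[0,0,0,0],[0,0,0,0],[0,0,0,0],[0,0,0,0],[0,0,0,0],[0,0,0,0],[0,0,0,0],[0,0,0,0]]]}}

```text
clock: 12.8
eef_pos: [573.1, -126.7, 173.1]
orientation: [-89.9, -0.1, 13.0]
wrist_force: [0.3, -0.2, 0.0]
gripper_width: 21.3
```

Call:
{"name": "arm_command", "arguments": {"targets": [[[-0.8,-0.3,0,0],[-1.6,-0.6,0,0],[-2.4,-0.9,0,0],[-3.2,-1.1,0,0],[-4.0,-1.2,0,0],[-4.8,-1.2,0,0],[-5.6,-1.2,0,0],[-6.4,-1.1,0,0],[-6.4,-1.1,0,0],[-6.4,-1.1,0,0]]]}}

```text
clock: 14.05
eef_pos: [508.9, -140.8, 182.8]
orientation: [-89.9, 0.1, 13.0]
wrist_force: [-0.3, 0.6, -0.4]
gripper_width: 21.4
```

Call:
{"name": "arm_command", "arguments": {"targets": [[[-0.6,0.15,0,0],[-1.2,0.4,0,0],[-1.7,0.6,0,0],[-2.2,0.8,0,0],[-2.6,1.0,0,0],[-2.9,1.0,0,0],[-3.1,1.0,0,0],[-3.2,1.0,0,0],[-3.2,1.0,0,0],[-3.2,1.0,0,0]]]}}

```text
clock: 15.3
eef_pos: [478.7, -147.6, 172.2]
orientation: [-89.8, -0.1, 13.0]
wrist_force: [8.2, 0.9, -5.6]
gripper_width: 21.4
```

Force is 8 N at the expected place, so the crank is against its stop. I'll give it a small extra push, re-centre, open and lift.

Call:
{"name": "arm_command", "arguments": {"targets": [[[-0.1,0,0,0],[-0.1,0,0,0],[-0.1,0,0,0],[0.1,0,0,0],[0.3,0,0,0],[0.3,0,0,0],[0.3,0,0,0],[0.3,0,0,0],[0.3,0,0,0],[0.3,0,0,0]]]}}

```text
clock: 16.55
eef_pos: [481.6, -146.9, 172.3]
orientation: [-89.8, -0.1, 13.0]
wrist_force: [0.3, -0.3, -0.2]
gripper_width: 21.7
```

Call:
{"name": "arm_command", "arguments": {"targets": [[[0,0,0,0],[0,0,0,0],[0,0,0,0],[0,-1,0,0],[0,-3,0,0],[0,-6,0,0],[0,-10,0,0],[0,-12,0,0],[0,-12,0,0],[0,-12,0,0]]], "fingers": 0.55}}

```text
clock: 17.8
eef_pos: [481.2, -147.1, 291.6]
orientation: [-89.8, -0.0, 13.0]
wrist_force: [-0.1, 0.2, -0.7]
gripper_width: 38.2
```

```bash
python3 - <<'E'
from h import *;import cv2
print(robot.observe()["eef_pos"],robot.observe()["wrist_force"])
s=robot.get_image("side")
cv2.imwrite("pics/f1.png",cv2.resize(s[140:350,215:395],(514,600),interpolation=cv2.INTER_CUBIC)[:,:,::-1])
E
```

```text
[ 481.18446908 -147.10934909  291.55696761] [-0.13365692  0.19189426 -0.74974751]
```

View pics/f1.png

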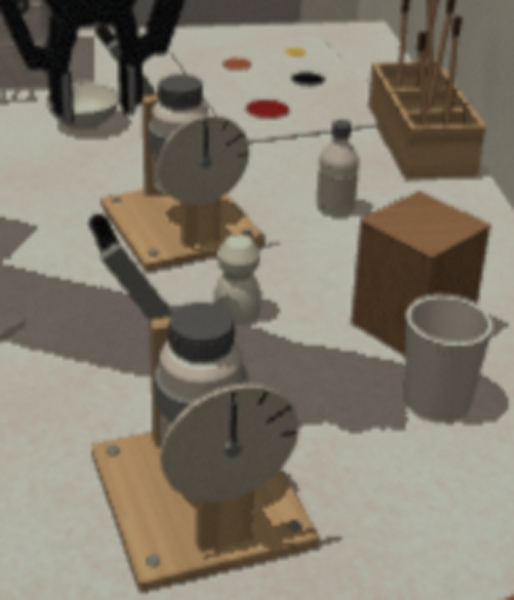

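The dial pointer is upright on 0 (232,395–450), the cap at (200,330) sits on the shoulder, and the other jar and the bystanders in view are undisturbed. The gripper is clear, so I'm handing in.

```bash
python3 -c "
from station import robot
print(robot.close_job(), robot.observe()['wrist_force'])"
```

```text
the job is handed in; nothing more can be done
the job is handed in; nothing more can be done
```

I pressed the raised cap home on the right-hand jar, cranked that jar to 60°, held it there, and brought it back upright against its stop. I handed the job in at about 18 s; no verdict is reported.

- **Cap:** it stopped on the shoulder at 174.9 mm (175 expected) under about 12 N.
- **Tilt:** the dial pointer lay on the long 60° mark. I held the jar there for at least 2.5 s.
- **Return:** the crank met its stop at the expected place with about 8 N. The last picture shows the pointer at 0 and the cap seated.
- **Surroundings:** the other jar is level and capped. The figurine, box, paint bottle and cup look unmoved in the last side picture. I did not check the eraser, glaze pot or rinse bowl again, but the gripper was not lowered near any of them.
- **Robot:** the gripper was clear of everything, with wrist force near zero.

No check failed or disagreed.

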